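# Nest the red angle offcut into its match

### The arm

A 7-joint arm with a two-finger parallel gripper is mounted at the origin on a cart in front of the work surface, level with it; the furniture and walls round the work are solid. World frame = base frame: x ahead of the robot, y to its left, z up, the work surface at z = 0. Lengths are in m, angles in rad, forces in N, time in s.
With the tool pointing down it reaches from about 0.425 to 0.975 m from the base axis. Payload 16.7 kg.
Tool frame: the origin (TCP) lies at the very end of the fingers, on their centre line; the grasp point (between the pads) lies 19 mm behind it; z points along the fingers, y is the line along which they close (so a half turn about z gives the same grasp; the last joint's range is limited). The gripper opens to 85 mm and grips with 20 to 120 N. Pads are 22 mm wide; open, the fingers measure 114 mm over their backs; the gripper's body (76 mm by 85 mm) begins 54 mm behind the grasp point. The pads swing forward as they close: fully open they stand 13 mm farther back than shut.
Start: joints at [0.977, 0.426, 0.074, 1.606, -0.034, 1.111, -0.067], TCP at [0.29, -0.609, 0.231] pointing down, gripper open.
Joint ranges: [-2.85, 2.85], [-0.5, 2.14], [-1.23, 1.37], [0.21, 2.46], [-1.02, 4.16], [0.16, 2.05], [-2.73, 2.73]. Speed limits (rad/s): [1.89, 1.89, 2.39, 2.39, 3.01, 3.01, 3.01].

### API

Orientations are given as a unit quaternion [x, y, z, w].
In Python, from plant import state, cams, ticket gives the robot as it stands. The module is installed in compiled form; this text tells all that it offers.
- The arm moves only by the tool step_arm, never from a script. Its argument "motion" is one flat list of numbers, 6 for each row, row after row: the shift along the tool's x, y, z in mm, then the turn, a rotation vector about the tool's x, y, z in degrees. In form: [x, y, z, rx, ry, rz, x, y, z, rx, ry, rz, ...]. A call has 1 to 12 rows; each row is the pose to reach, as a shift and turn from the pose commanded when the call began, along the tool's axes at that moment; what a row does not reach only later rows make up. A row lasts 1/12 s, in which the tool goes at most 41.7 mm and 7.16 degrees, less where a joint would pass 70% of its speed; a pose out of reach is approached as far as the arm can. A call with a gripper value outside its range is refused whole. "jaw" is the gripper command: -1 is fully open, 1 is shut, values between are in proportion, set as the call begins (left out, the last holds). The fingers move at their own pace and stop on an object; "force" is the grip in N (left out, the last holds). Time passes only in rows, so rows that repeat a pose let the fingers close. It gives the time, the measured TCP pose, the force, the opening and the grip force at its end, in the units of the state.
- state(): the state, without advancing time (a new reading comes with each control period).
- cams.capture(name): name is "scene" or "top" or "wrist"; returns the picture (384x512x3 uint8, red, green, blue); there is no depth.
- cams.camera_model(name): a dict with "fovy" (degrees; the focal length in pixels is half the picture's height over the tangent of half this angle, whatever the lens; pixels are square), "cx", "cy" (the principal point, pixels), "dist_coeffs" ([k1, k2, p1, p2, k3] as OpenCV has them; the pictures are not rectified), "cam_to_world" (4x4, takes a point from camera to world coordinates). Camera axes: x right, y down, z forward; pixel columns grow to the right and rows downward; lengths in m; the calibration is good to about 2 mm. A picture is of the moment at which its call begins: read the wrist's pose just before it. camera_model takes no time and is no camera call; for the wrist camera it gives the pose at the moment of the call.
- ticket.hand_in(): hands the job in; it is judged then, once.
The state is a dict: "t": time; "q": joint angles; "joint_velocities": joint speeds; "joint_efforts": joint torques, N m; "tcp_pos": TCP position; "tcp_rot": TCP orientation; "contact_force": force on the tool from outside, world axes, zero at the start; "ft_torque": the same for the moment, N m; "finger_gap": finger opening in m; "grip_force": force on a finger pad.
Only numpy, scipy, OpenCV 4.12 (cv2) and the standard library are available. Lean on these libraries where they do the work, as an engineer would, in place of code of your own. Each camera call takes 0.05 s, during which the arm holds its last target. There are 200 camera calls.

### The job

Put the loose red angle offcut away in the wooden rack by nesting it in the other red one: foot leg flat on foot leg, tall leg close against the inside of the other's tall leg, ends level. The red angle in the rack should stay where it is, against the fence, and the bare metal angle and the other things on the bench should be left alone.

Things in the scene. Friction and masses are not known exactly. Their poses are not given: they have to be found in the camera images.
- red_loose_angle: Loose red-painted metal angle offcut, on the bench beside the rack. L section 120 mm long, wall 8 mm, 0.33 kg, standing on its foot leg. Origin: mid-length on the outer bottom corner, at the underside; y along its length, z up. Tall leg: x -8 to 0, z 0 to 75 mm. Foot leg: x -60 to 0, z 0 to 8 mm (inside of the L faces -x, roughly towards the robot). Pushed high it tips; pushed at the foot it slides.
- red_rack_angle: Red metal angle offcut standing unfixed in the left or right half of the rack, back of its tall leg about 1 mm from the fence. Same shape and axes as the loose red one: 120 mm long, wall 8 mm, tall leg 75 mm, foot leg 60 mm, inside facing -x, origin mid-length on the outer bottom corner. When nested in it, the loose one's origin lies at x = -8, y = 0, z = +8 mm in this frame.
- bare_rack_angle: Bare silvery metal angle offcut in the other half of the rack, same size, posture and axes as the red ones, unfixed. Not a match: leave it alone.
- rack: Wooden offcut rack, fixed to the bench: a plywood board 120 mm deep (x), 370 mm long (y), 14 mm thick, with a fence 15 mm thick along its far (+x) edge whose inner face is at x = +45 mm and whose top is 59 mm above the bench. Origin: centre of the underside, on the bench; x points away from the robot, z up.
- tape_measure: A tape measure, 36x87x64 mm, on the bench; origin at the centre of its underside. Leave it alone.
- sanding_block: A brown cork sanding block, 60x105x29 mm, on the bench; origin at the centre of its underside. Leave it alone.

How it is judged:
At the end, for the whole second after the job is handed in: The loose red angle is nested in the red rack angle: tall legs within 3.5 mm of touching, foot leg within 3 mm of resting on the other's, ends level within 10 mm, legs parallel within 0.06 rad; the red rack angle on the board within 8 mm of the fence and 25 mm of its start; both at rest (x of red_loose_angle in the frame of red_rack_angle between -0.0115 and -0.0045 m and y of red_loose_angle in the frame of red_rack_angle between -0.01 and 0.01 m and z of red_loose_angle in the frame of red_rack_angle between 0.005 and 0.011 m and angle between the x axis of red_loose_angle and the x axis of red_rack_angle, either way round below 0.06 rad and angle between the z axis of red_loose_angle and the z axis of red_rack_angle, either way round below 0.06 rad and x of red_rack_angle in the frame of rack between 0.037 and 0.048 m and z of red_rack_angle in the frame of rack between 0.011 and 0.017 m and distance of red_rack_angle from where it was at the start of the episode below 0.025 m and linear speed of each of red_loose_angle, red_rack_angle below 0.02 m/s).
It fails at once if the bare metal angle is shifted by more than 30 mm (distance of bare_rack_angle from where it was at the start of the episode above 0.03 m).
It fails at once if the tape measure is shifted by more than 40 mm (distance of tape_measure from where it was at the start of the episode above 0.04 m).
It fails at once if the sanding block is shifted by more than 40 mm (distance of sanding_block from where it was at the start of the episode above 0.04 m).
It also fails if it takes over 54 s, if anything falls off the work surface, if the arm or the gripper's body presses on something with over 40 N, if the wrist force passes 120 N, or if a joint passes its speed limit or range.

## Working session

There is one attempt and no reset: what is moved stays moved. The work goes in short steps, Python scripts to look and compute and a tool call to move; the robot and the scene stay as the last step left them, time stands still between calls to the robot, and variables do not carry over. Pictures are saved under pics/ and viewed, at most 10 in all, crops included, and the job is handed in when it is done.

Besides the shell and the picture viewer there is one more tool, called in YAML: its name, and indented under it one key for each argument. step_arm: Moves the arm, as the interface text tells. Its arguments: {"type":"object","properties":{"motion":{"type":"array","items":{"type":"number"}},"jaw":{"type":"number"},"force":{"type":"number"}},"required":["motion"]}

```bash
mkdir -p pics
cat > h.py <<'E'
import numpy as np, cv2
from plant import state, cams, ticket
from scipy.spatial.transform import Rotation as R
def K(m):
    f=192/np.tan(np.radians(m["fovy"])/2); return np.array([[f,0,m["cx"]],[0,f,m["cy"]],[0,0,1.]])
def ray(m,uv):
    T=np.array(m["cam_to_world"]); p=cv2.undistortPoints(np.array(uv,float).reshape(-1,1,2),K(m),np.array(m["dist_coeffs"],float)).reshape(-1,2)
    return T[:3,3],(np.c_[p,np.ones(len(p))])@T[:3,:3].T
def onz(m,uv,z):
    o,d=ray(m,uv); z=np.broadcast_to(z,len(d)); return o+d*((z-o[2])/d[:,2])[:,None]
def proj(m,P):
    T=np.linalg.inv(np.array(m["cam_to_world"])); 
    return cv2.projectPoints(np.array(P,float),cv2.Rodrigues(T[:3,:3])[0],T[:3,3],K(m),np.array(m["dist_coeffs"],float))[0].reshape(-1,2)
def snap(name,fn,crop=None,s=1):
    m=cams.camera_model(name); im=cams.capture(name)[:,:,::-1]
    cv2.imwrite("pics/raw_"+fn,im)
    if crop: im=im[crop[1]:crop[3],crop[0]:crop[2]]
    cv2.imwrite("pics/"+fn,cv2.resize(im,None,fx=s,fy=s,interpolation=cv2.INTER_CUBIC)); return m
E
python3 - <<'E'
from h import *
np.set_printoptions(precision=3,suppress=True)
print(state())
for n in("top","scene"):
    m=snap(n,n+".png",None,1.5); print(m)
E
```

```text
{'t': 0.0, 'q': array([ 0.976,  0.427,  0.074,  1.607, -0.034,  1.111, -0.067]), 'joint_velocities': array([-0.   , -0.001,  0.001, -0.002, -0.001,  0.   , -0.   ]), 'joint_efforts': array([ -0.001, -94.981,   3.761, -46.352,   0.019,   0.01 ,  -0.   ]), 'tcp_pos': array([ 0.29 , -0.609,  0.231]), 'tcp_rot': array([ 0.975,  0.221, -0.   , -0.001]), 'contact_force': array([ 0.276, -0.577,  0.989]), 'ft_torque': array([-0.04 , -0.008, -0.019]), 'grip_force': 0.0, 'finger_gap': 0.08529480895587696}
{'fovy': 52.15208761087231, 'cx': 254.69901842994113, 'cy': 189.5125526612685, 'dist_coeffs': array([-0.133,  0.   ,  0.   ,  0.   ,  0.   ]), 'cam_to_world': array([[ 0.025, -0.994,  0.109,  0.384],
       [-1.   , -0.025,  0.006,  0.009],
       [-0.003, -0.109, -0.994,  1.382],
       [ 0.   ,  0.   ,  0.   ,  1.   ]])}
{'fovy': 53.72775685215506, 'cx': 252.5186715994343, 'cy': 195.19550149515234, 'dist_coeffs': array([0.021, 0.   , 0.   , 0.   , 0.   ]), 'cam_to_world': array([[-0.856, -0.321,  0.404,  0.1  ],
       [-0.516,  0.556, -0.651,  0.676],
       [-0.015, -0.766, -0.642,  0.697],
       [ 0.   ,  0.   ,  0.   ,  1.   ]])}
```

View pics/top.png

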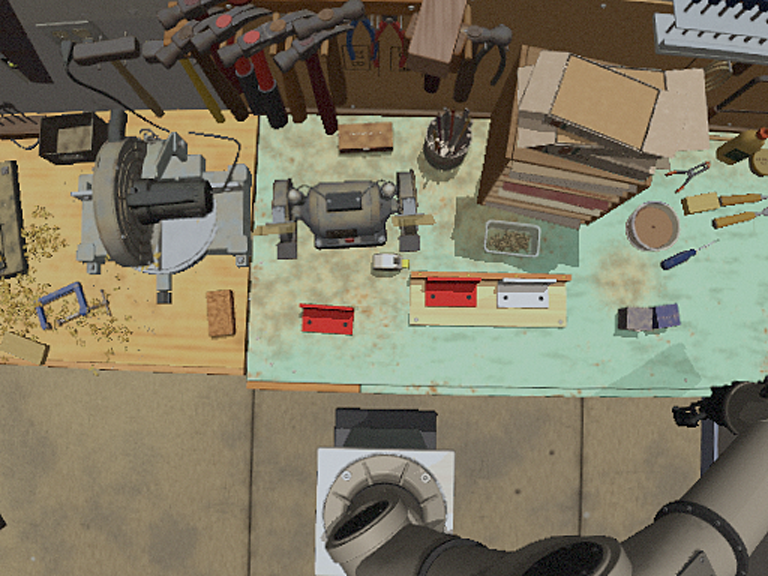

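View pics/scene.png

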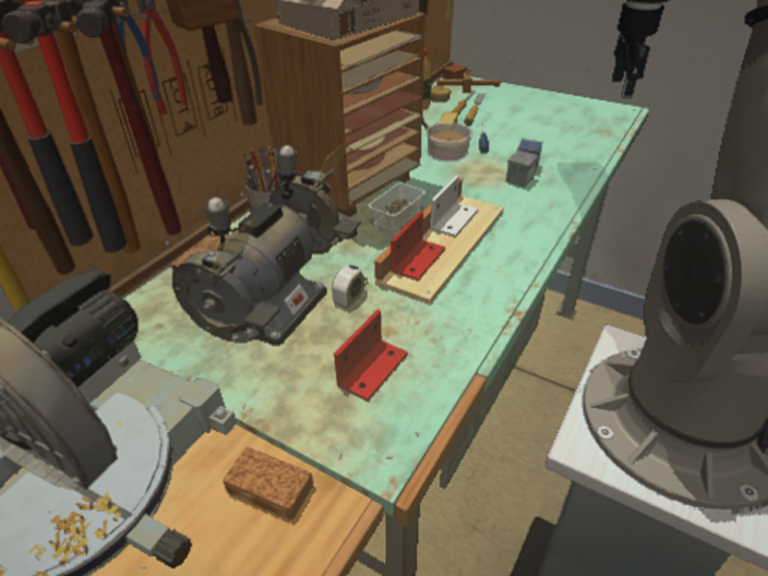

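The top view shows the loose red angle around (218,213), the red rack angle around (300,195) in the left half of the rack, and the bare one around (350,195), all in raw pixels. I'll enlarge both views to get corner positions.

Run:
```python
import cv2,numpy as np
a=cv2.imread("pics/raw_top.png")[175:225,190:390]; b=cv2.imread("pics/raw_scene.png")[125:275,215:345]
a=cv2.resize(a,None,fx=4,fy=4,interpolation=cv2.INTER_CUBIC)
cv2.imwrite("pics/c1.png",a); cv2.imwrite("pics/c2.png",cv2.resize(b,None,fx=4,fy=4,interpolation=cv2.INTER_CUBIC))
```

```text
(no output)
```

View pics/c1.png

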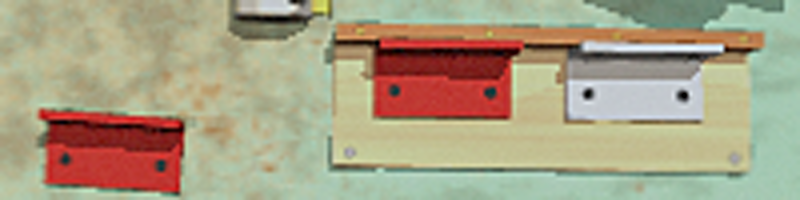

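View pics/c2.png

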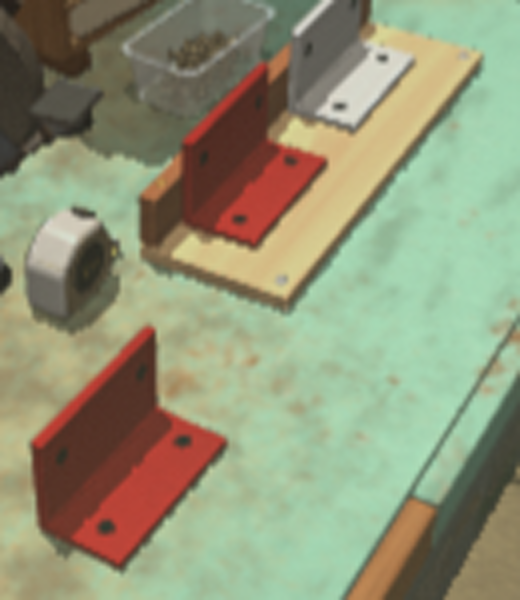

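Run:
```python
from h import *
from scipy.optimize import least_squares
mt,ms=cams.camera_model("top"),cams.camera_model("scene")
L=[(-60,60,8),(-60,-60,8),(0,60,75),(0,-60,75)]
def fit(n,tp,sp,z):
    tp=np.array(tp)/4+[190,175]-.375; sp=np.array(sp)/4+[215,125]-.375
    def W(p,l): return np.array(l)/1000.@R.from_euler('z',p[2]).as_matrix().T+[p[0],p[1],z]
    f=lambda p:np.r_[(proj(mt,W(p,L))-tp).ravel(),(proj(ms,W(p,L))-sp).ravel()]
    r=least_squares(f,[.5,0,0],loss='soft_l1'); print(n,r.x.round(4),np.degrees(r.x[2]).round(2)); print(r.fun.reshape(-1,2).round(1).tolist())
fit("loose",[(46,185),(180,193),(39,109),(184,120)],[(122,564),(227,440),(33,445),(150,327)],0)
fit("rack",[(374,117),(510,120),(380,40),(522,42)],[(255,243),(326,157),(183,148),(266,64)],.014)
fit("bare",[(567,120),(702,121),(583,43),(724,45)],[(354,128),(414,57),(290,38),(350,-15)],.014)
# rack board corners
print(onz(mt,np.array([(331,166),(748,172),(336,25),(764,33)])/4+[190,175],[.014,.014,.059,.059]).round(4))
s=state(); print(R.from_quat(s['tcp_rot']).as_matrix().round(3))
```

```text
loose [ 0.4755  0.1412 -0.041 ] -2.35
[[-0.5, 0.2], [0.1, 0.6], [-0.1, 0.8], [-0.7, 0.4], [-0.1, -0.1], [0.5, -0.6], [-0.5, -0.7], [-0.6, -0.7]]
rack [ 0.544  -0.1416  0.01  ] 0.57
[[-0.2, 0.4], [0.2, 0.1], [-0.2, 0.2], [0.2, 0.2], [0.0, 0.1], [0.4, 0.3], [-0.3, -1.4], [-1.3, -0.3]]
bare [ 0.5465 -0.31    0.0199] 1.14
[[-0.2, 0.3], [-0.1, 0.1], [-0.6, 0.1], [-0.6, -0.2], [0.1, -0.3], [-0.2, -0.3], [-0.2, -1.1], [0.8, -4.4]]
[[ 0.4405 -0.0482  0.014 ]
 [ 0.4432 -0.4164  0.014 ]
 [ 0.5584 -0.0481  0.059 ]
 [ 0.561  -0.4174  0.059 ]]
[[ 0.903  0.43  -0.001]
 [ 0.43  -0.903  0.001]
 [-0.    -0.001 -1.   ]]
```

```bash
cat >> h.py <<'E'
def to(p,ydeg):
    "tool-frame shift (mm), turn (deg) to TCP p, tool down, tool y at world angle ydeg"
    s=state(); M=R.from_quat(s['tcp_rot']); y=np.array([np.cos(np.radians(ydeg)),np.sin(np.radians(ydeg)),0]); z=np.array([0,0,-1.])
    D=R.from_matrix(np.c_[np.cross(y,z),y,z])
    print((M.inv().apply(np.array(p)-s['tcp_pos'])*1000).round(1).tolist(),np.degrees((M.inv()*D).as_rotvec()).round(2).tolist())
E
python3 - <<'E'
from h import *
to([.49,-.25,.231],-40); to([.4715,.1412,.20],-2.35)
E
```

```text
[334.8, -238.1, -0.1] [-0.07, -0.01, -24.52]
[486.4, -599.2, 31.4] [-0.06, -0.03, -62.17]
```

step_arm:
  motion: [335, -238, 0, 0, 0, -24, 335, -238, 0, 0, 0, -24, 335, -238, 0, 0, 0, -24, 335, -238, 0, 0, 0, -24, 335, -238, 0, 0, 0, -24, 335, -238, 0, 0, 0, -24, 335, -238, 0, 0, 0, -24, 335, -238, 0, 0, 0, -24, 335, -238, 0, 0, 0, -24, 335, -238, 0, 0, 0, -24]
  jaw: -0.2

```text
t: 0.93
tcp_pos: [0.4912, -0.2476, 0.2313]
tcp_rot: [0.908, 0.419, 0.0, -0.0]
contact_force: [0.4, 0.0, 0.3]
finger_gap: 0.0515
grip_force: 0.0
```

Run:
```python
from h import *
to([.4715,.1412,.20],-2.35); print(state()['q'])
```

```text
[283.0, -267.3, 31.4] [-0.01, -0.02, -38.11]
[ 0.5241107   0.23288118 -0.20310831  1.87666959  0.05372479  1.03739542
 -0.407092  ]
```

step_arm:
  motion: [283, -267, 31, 0, 0, -38, 283, -267, 31, 0, 0, -38, 283, -267, 31, 0, 0, -38, 283, -267, 31, 0, 0, -38, 283, -267, 31, 0, 0, -38, 283, -267, 31, 0, 0, -38, 283, -267, 31, 0, 0, -38, 283, -267, 31, 0, 0, -38, 283, -267, 31, 0, 0, -38, 283, -267, 31, 0, 0, -38, 283, -267, 31, 0, 0, -38, 283, -267, 31, 0, 0, -38]

```text
t: 1.93
tcp_pos: [0.4709, 0.139, 0.2]
tcp_rot: [0.722, 0.692, -0.0, -0.0]
contact_force: [0.2, -1.2, 0.0]
finger_gap: 0.0515
grip_force: 0.0
```

Run:
```python
from h import *
m=snap("wrist","w1.png",None,1.5)
to([.4715,.1412,.10],-2.35)
T=R.from_euler('z',-.041).as_matrix()
for l in [(0,60,75),(0,-60,75),(-8,60,75),(-8,-60,75),(-60,60,8),(-60,-60,8)]: print(l,(proj(m,[T@np.array(l)/1000+[.4755,.1412,0]])*1.5).round(0).tolist())
```

```text
[3.4, 0.3, 100.1] [-0.04, 0.02, -0.15]
(0, 60, 75) [[395.0, 168.0]]
(0, -60, 75) [[394.0, 365.0]]
(-8, 60, 75) [[380.0, 168.0]]
(-8, -60, 75) [[381.0, 365.0]]
(-60, 60, 8) [[307.0, 166.0]]
(-60, -60, 8) [[314.0, 327.0]]
```

View pics/w1.png

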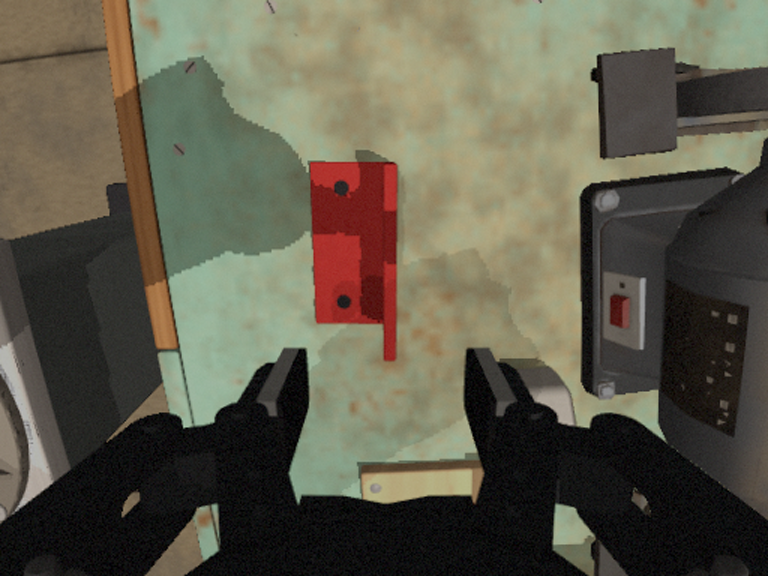

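The wrist view puts the tall leg top at columns 384–397, rows 163–360. The angle is therefore about 1.5 mm further in +x and 3 mm further in +y than my fit, so I'll aim there and descend.

step_arm:
  motion: [5, 2, 40, 0, 0, 0, 5, 2, 80, 0, 0, 0, 5, 2, 110, 0, 0, 0, 5, 2, 130, 0, 0, 0, 5, 2, 145, 0, 0, 0, 5, 2, 150, 0, 0, 0, 5, 2, 150, 0, 0, 0, 5, 2, 150, 0, 0, 0]

```text
t: 2.65
tcp_pos: [0.474, 0.1426, 0.0509]
tcp_rot: [0.723, 0.691, 0.0, 0.0]
contact_force: [0.2, 0.1, 1.2]
finger_gap: 0.0514
grip_force: 0.0
```

step_arm:
  motion: [0, 0, 0, 0, 0, 0, 0, 0, 0, 0, 0, 0, 0, 0, 0, 0, 0, 0, 0, 0, 0, 0, 0, 0, 0, 0, 0, 0, 0, 0, 0, 0, 0, 0, 0, 0, 0, 0, 0, 0, 0, 0, 0, 0, 0, 0, 0, 0]
  jaw: 1
  force: 50

```text
t: 3.32
tcp_pos: [0.4737, 0.1432, 0.0511]
tcp_rot: [0.722, 0.691, 0.0, 0.0]
contact_force: [-3.2, -2.2, 12.7]
finger_gap: 0.0073
grip_force: 49.2
```

step_arm:
  motion: [0, 0, -30, 0, 0, 0, 0, 0, -70, 0, 0, 0, 0, 0, -110, 0, 0, 0, 0, 0, -140, 0, 0, 0, 0, 0, -149, 0, 0, 0, 0, 0, -149, 0, 0, 0]

```text
t: 3.82
tcp_pos: [0.4747, 0.1434, 0.2018]
tcp_rot: [0.723, 0.691, 0.002, 0.001]
contact_force: [0.8, 0.1, -3.2]
finger_gap: 0.007
grip_force: 50.0
```

Run:
```python
from h import *
to([.508,-.1426,.20],.5)
```

```text
[-284.3, 46.0, 1.8] [0.26, -0.04, -3.04]
```

Lifted, with about 3.2 N of weight on the wrist. Moving over the rack.

step_arm:
  motion: [-35, 6, 0, 0, 0, -1, -75, 12, 0, 0, 0, -2, -115, 19, 0, 0, 0, -3, -155, 26, 0, 0, 0, -3, -195, 32, 0, 0, 0, -3, -230, 38, 0, 0, 0, -3, -260, 42, 0, 0, 0, -3, -278, 45, 0, 0, 0, -3, -284, 46, 0, 0, 0, -3, -284, 46, 0, 0, 0, -3, -284, 46, 0, 0, 0, -3]

```text
t: 4.73
tcp_pos: [0.5064, -0.1417, 0.198]
tcp_rot: [0.704, 0.71, -0.0, -0.001]
contact_force: [0.1, -0.1, -3.3]
finger_gap: 0.007
grip_force: 50.0
```

Run:
```python
from h import *
m=snap("wrist","w2.png",None,1.5); s=state(); print(s['tcp_pos'],s['tcp_rot'],s['contact_force'])
T=R.from_euler('z',.009).as_matrix()
for l in [(0,60,75),(0,-60,75),(-8,60,75),(-60,60,8),(-60,-60,8),(-60,60,8)]: print(l,(proj(m,[T@np.array(l)/1000+[.544,-.1416,.014]])*1.5).round(0).tolist())
```

```text
[ 0.50662778 -0.14112747  0.19840883] [ 7.03630926e-01  7.10565220e-01 -1.75445166e-04 -7.46265469e-04] [ 0.33377241  0.05215864 -3.20740333]
(0, 60, 75) [[458.0, 174.0]]
(0, -60, 75) [[450.0, 381.0]]
(-8, 60, 75) [[443.0, 174.0]]
(-60, 60, 8) [[353.0, 170.0]]
(-60, -60, 8) [[356.0, 338.0]]
(-60, 60, 8) [[353.0, 170.0]]
```

View pics/w2.png

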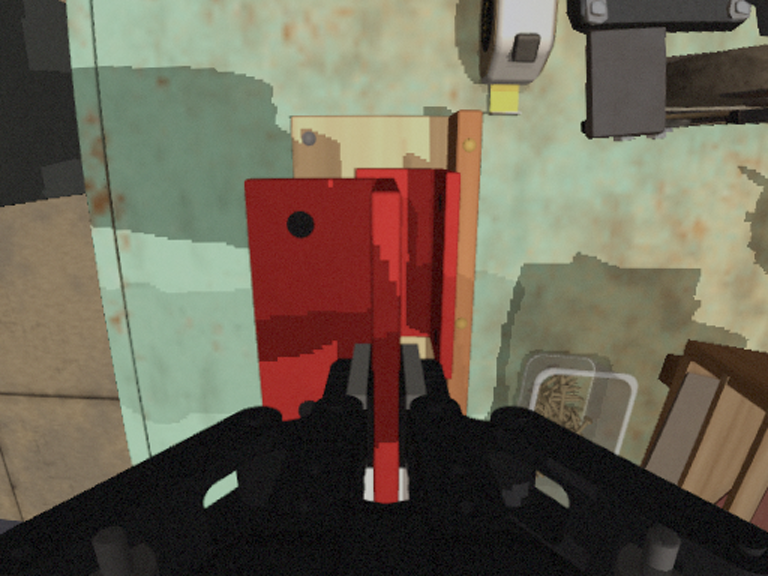

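The rack angle's far corner is at (461,173), against (458,174) predicted, so its pose is good to about 1 mm. Next I'll check the held piece's y position and tilt from its corners at (401,190), (372,190), (245,180) and (372,180).

Run:
```python
from h import *
from scipy.optimize import least_squares
m=cams.camera_model("wrist"); s=state(); t=s['tcp_pos']; print(s['t'])
L=[(0,60,75),(-8,60,75),(-60,60,8),(0,-60,75),(-8,-60,75)]; uv=np.array([(401,191),(372,191),(245,180),(398,500),(374,500)])/1.5
def W(p): return (np.array(L)/1000+[.004,0,-.075])@R.from_euler('yzx',p[2:5]).as_matrix().T+t+[p[0],p[1],p[5]]
r=least_squares(lambda p:np.r_[(proj(m,W(p))-uv).ravel(),(p[5]-.024)*500,p[4]*50,p[2]*20],[0,0,0,0,0,.024]); print(r.x.round(4),r.fun.round(1))
```

```text
4.7833
[-0.0002 -0.0005  0.0758  0.0146  0.0479 -0.0027] [ -1.5  -0.6   0.1  -0.3  -0.   -3.9  -0.3   2.6   2.1   3.4 -13.3   2.4
   1.5]
```

Run:
```python
from h import *
from scipy.optimize import least_squares
m=cams.camera_model("wrist"); s=state(); t=s['tcp_pos']
L=[(0,60,75),(-8,60,75),(-60,60,8),(-8,60,8)]; uv=np.array([(401,191),(372,191),(245,180),(372,180)])/1.5
def W(p,L=L): return (np.array(L)/1000+[.004,0,-.075])@R.from_euler('yzx',[p[2],p[3],p[4]]).as_matrix().T+t+[p[0],p[1],p[5]]
print((proj(m,W([0,0,0,0.009,0,.024]))*1.5).round(0).tolist())
L2=L[:3]
r=least_squares(lambda p:np.r_[(proj(m,W([0,p[0],p[1],p[2],p[3],.024],L2))-uv[:3]).ravel()],[0,0,0,0]); print(r.x.round(4),r.fun.round(1))
```

```text
[[403.0, 195.0], [372.0, 195.0], [245.0, 181.0], [377.0, 181.0]]
[ 0.001  -0.0041  0.0131 -0.0044] [ 1.  -0.1 -0.9  0.   0.   0.1]
```

step_arm:
  motion: [-1, 2, 25, 0, 0, 0, -1, 2, 50, 0, 0, 0, -1, 2, 75, 0, 0, 0, -1, 2, 95, 0, 0, 0, -1, 2, 110, 0, 0, 0, -1, 2, 118, 0, 0, 0, -1, 2, 122, 0, 0, 0, -1, 2, 122, 0, 0, 0, -1, 2, 122, 0, 0, 0]

```text
t: 5.53
tcp_pos: [0.5095, -0.1431, 0.078]
tcp_rot: [0.704, 0.71, 0.0, 0.0]
contact_force: [-0.6, 0.7, -3.1]
finger_gap: 0.0071
grip_force: 49.9
```

step_arm:
  motion: [0, 0, 1, 0, 0, 0, 0, 0, 2, 0, 0, 0, 0, 0, 3, 0, 0, 0, 0, 0, 3, 0, 0, 0, 0, 0, 3, 0, 0, 0]

```text
t: 5.95
tcp_pos: [0.5091, -0.1436, 0.0745]
tcp_rot: [0.704, 0.71, 0.0, 0.0]
contact_force: [0.1, 0.6, -2.8]
finger_gap: 0.0068
grip_force: 50.0
```

step_arm:
  motion: [0, 0, 0.5, 0, 0, 0, 0, 0, 1, 0, 0, 0, 0, 0, 1.5, 0, 0, 0, 0, 0, 1.5, 0, 0, 0]

```text
t: 6.28
tcp_pos: [0.5092, -0.1436, 0.0732]
tcp_rot: [0.704, 0.71, 0.0, 0.0]
contact_force: [-2.1, 0.1, 5.3]
finger_gap: 0.0071
grip_force: 51.2
```

Contact at 5 N. I'll open slightly and retreat straight up.

step_arm:
  motion: [0, 0, 0, 0, 0, 0, 0, 0, 0, 0, 0, 0, 0, 0, 0, 0, 0, 0, 0, 0, 0, 0, 0, 0]
  jaw: 0.66

```text
t: 6.62
tcp_pos: [0.5091, -0.1436, 0.0728]
tcp_rot: [0.704, 0.71, 0.0, 0.0]
contact_force: [-0.4, 0.7, 0.5]
finger_gap: 0.0146
grip_force: 0.0
```

step_arm:
  motion: [0, 0, -8, 0, 0, 0, 0, 0, -20, 0, 0, 0, 0, 0, -40, 0, 0, 0, 0, 0, -75, 0, 0, 0, 0, 0, -110, 0, 0, 0, 0, 0, -125, 0, 0, 0, 0, 0, -125, 0, 0, 0]

```text
t: 7.2
tcp_pos: [0.511, -0.1438, 0.2031]
tcp_rot: [0.704, 0.71, 0.002, 0.003]
contact_force: [0.9, 0.3, 0.7]
finger_gap: 0.0148
grip_force: 0.0
```

Run:
```python
from h import *
snap("scene","s2.png",(225,110,345,215),5)
s=state();print(s['tcp_pos'],s['contact_force'],s['finger_gap'])
to([.425,-.142,.14],90); to([.425,-.142,.14],-90)
```

```text
[ 0.51011669 -0.14375992  0.20092287] [-0.28113042  0.69743058 -0.31924202] 0.014112302825588938
[2.6, -85.4, 60.5] [0.13, 0.26, -89.52]
[2.6, -85.4, 60.5] [0.26, -0.13, 90.48]
```

View pics/s2.png

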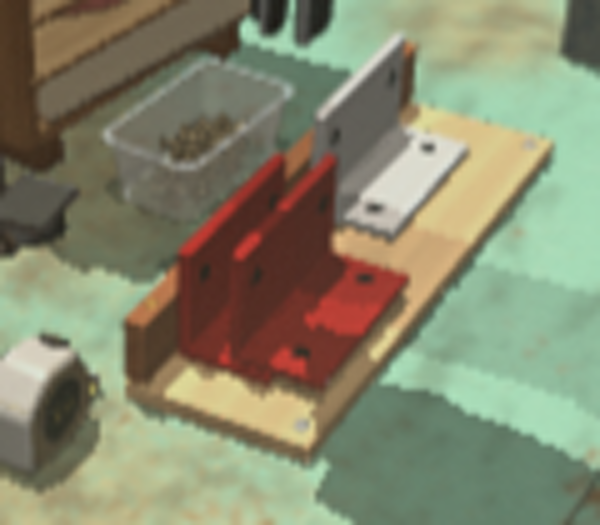

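The loose angle sits level on the rack angle's foot, about 24 mm short of its tall leg. I'll turn the gripper across and push its foot edge.

step_arm:
  motion: [2, -30, 0, 0, 0, -8, 2, -50, 0, 0, 0, -16, 2, -65, 0, 0, 0, -24, 2, -75, 0, 0, 0, -32, 2, -83, 0, 0, 0, -40, 2, -83, 20, 0, 0, -48, 2, -83, 40, 0, 0, -56, 2, -83, 60, 0, 0, -64, 2, -83, 60, 0, 0, -72, 2, -83, 60, 0, 0, -80, 2, -83, 60, 0, 0, -89.5, 2, -83, 60, 0, 0, -89.5]
  jaw: 0.25

```text
t: 8.25
tcp_pos: [0.4255, -0.142, 0.1375]
tcp_rot: [0.028, 1.0, 0.0, -0.001]
contact_force: [0.4, 0.0, 0.4]
finger_gap: 0.0321
grip_force: 0.0
```

Run:
```python
from h import *
s=state();print(s['tcp_pos'],s['q'],s['finger_gap']); to([.431,-.142,.016],90.5)
```

```text
[ 0.42548964 -0.14201933  0.13747781] [ 0.70078721  0.22415486 -0.57766984  2.15839053  0.16899361  0.80283066
  1.53134581] 0.03211693950811977
[-5.6, 0.3, 121.5] [0.03, -0.06, -3.71]
```

step_arm:
  motion: [-5, 0, 25, 0, 0, -4, -5, 0, 50, 0, 0, -4, -5, 0, 75, 0, 0, -4, -5, 0, 95, 0, 0, -4, -5, 0, 108, 0, 0, -4, -5, 0, 116, 0, 0, -4, -5, 0, 121, 0, 0, -4, -5, 0, 121, 0, 0, -4, -5, 0, 121, 0, 0, -4]

```text
t: 9.0
tcp_pos: [0.4312, -0.1425, 0.0172]
tcp_rot: [-0.004, 1.0, -0.0, 0.0]
contact_force: [-0.4, 0.2, -0.1]
finger_gap: 0.032
grip_force: 0.0
```

Run:
```python
from h import *
s=state();print(s['tcp_pos'],s['q'],s['contact_force']); to([.466,-.142,.017],90.5)
```

```text
[ 0.43115802 -0.1425272   0.01721021] [ 0.58831672  0.44455908 -0.48025028  2.22587067  0.38998625  0.54996488
  1.39006732] [-0.44132224  0.21619624 -0.06533173]
[-34.8, 0.3, 0.2] [-0.0, 0.01, -0.07]
```

Good. I'll push slowly and watch the force.

step_arm:
  motion: [-4, 0, 0, 0, 0, 0, -8, 0, 0, 0, 0, 0, -11, 0, 0, 0, 0, 0, -14, 0, 0, 0, 0, 0, -17, 0, 0, 0, 0, 0, -20, 0, 0, 0, 0, 0, -22, 0, 0, 0, 0, 0, -24, 0, 0, 0, 0, 0, -26, 0, 0, 0, 0, 0, -28, 0, 0, 0, 0, 0, -30, 0, 0, 0, 0, 0, -30, 0, 0, 0, 0, 0]

```text
t: 10.0
tcp_pos: [0.4617, -0.1422, 0.0169]
tcp_rot: [-0.004, 1.0, 0.0, 0.0]
contact_force: [-0.4, 1.1, 0.0]
finger_gap: 0.0322
grip_force: 0.0
```

step_arm:
  motion: [-1, 0, 0, 0, 0, 0, -2, 0, 0, 0, 0, 0, -3, 0, 0, 0, 0, 0, -4, 0, 0, 0, 0, 0, -4, 0, 0, 0, 0, 0]

```text
t: 10.42
tcp_pos: [0.4653, -0.1423, 0.0168]
tcp_rot: [-0.004, 1.0, 0.0, 0.0]
contact_force: [-1.2, -0.7, -0.2]
finger_gap: 0.032
grip_force: 0.7
```

Run:
```python
from h import *
s=state();print(s['tcp_pos'],s['contact_force'])
snap("scene","s3.png",(225,110,345,215),5)
```

```text
[ 0.4653385  -0.14228582  0.01684311] [-1.16031685 -0.70016936 -0.22706344]
```

View pics/s3.png

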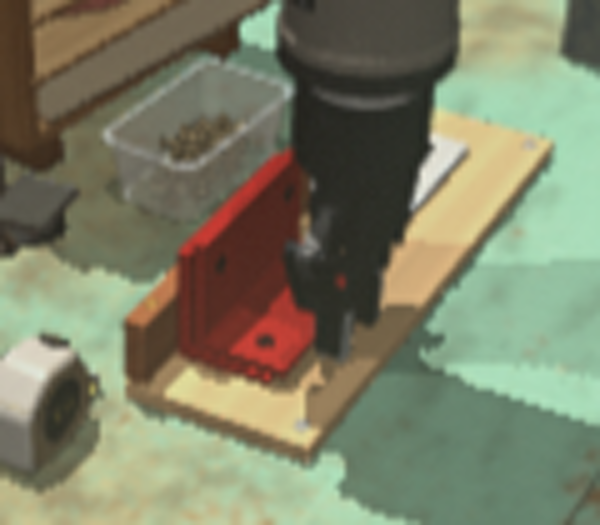

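Nearly closed. I'll keep pushing until the force rises, meaning both are hard against the fence.

step_arm:
  motion: [-0.5, 0, 0, 0, 0, 0, -1, 0, 0, 0, 0, 0, -1.5, 0, 0, 0, 0, 0, -2, 0, 0, 0, 0, 0, -2, 0, 0, 0, 0, 0]

```text
t: 10.88
tcp_pos: [0.4667, -0.1423, 0.0168]
tcp_rot: [-0.004, 1.0, -0.0, -0.0]
contact_force: [-5.1, -1.1, 3.4]
finger_gap: 0.0321
grip_force: 2.5
```

step_arm:
  motion: [-0.5, 0, 0, 0, 0, 0, -1, 0, 0, 0, 0, 0, -1.5, 0, 0, 0, 0, 0, -1.5, 0, 0, 0, 0, 0]

```text
t: 11.22
tcp_pos: [0.4674, -0.1423, 0.0167]
tcp_rot: [-0.004, 1.0, -0.0, -0.001]
contact_force: [-8.9, 1.1, 7.3]
finger_gap: 0.032
grip_force: 4.7
```

The force climbs with almost no travel, so it is seated. Backing off and lifting to check.

step_arm:
  motion: [5, 0, 0, 0, 0, 0, 20, 0, 0, 0, 0, 0, 35, 0, -10, 0, 0, 0, 35, 0, -50, 0, 0, 0, 35, 0, -90, 0, 0, 0, 35, 0, -130, 0, 0, 0, 35, 0, -170, 0, 0, 0, 35, 0, -190, 0, 0, 0, 35, 0, -190, 0, 0, 0, 35, 0, -190, 0, 0, 0]

```text
t: 12.05
tcp_pos: [0.4343, -0.1429, 0.208]
tcp_rot: [-0.004, 1.0, -0.001, 0.002]
contact_force: [0.6, -0.7, -0.8]
finger_gap: 0.0322
grip_force: 0.0
```

Run:
```python
from h import *
snap("scene","s4.png",(235,130,315,200),1)
snap("top","t4.png",(265,175,345,212),1)
a=cv2.imread("pics/raw_s4.png")[125:195,240:315]; b=cv2.imread("pics/raw_t4.png")[175:212,265:340]
a=cv2.resize(a,None,fx=5,fy=5,interpolation=cv2.INTER_CUBIC); b=cv2.resize(b,None,fx=5,fy=5,interpolation=cv2.INTER_CUBIC)
o=np.zeros((350,760,3),np.uint8); o[:350,:375]=a; o[:185,385:760]=b; cv2.imwrite("pics/f4.png",o)
```

```text
(no output)
```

View pics/f4.png

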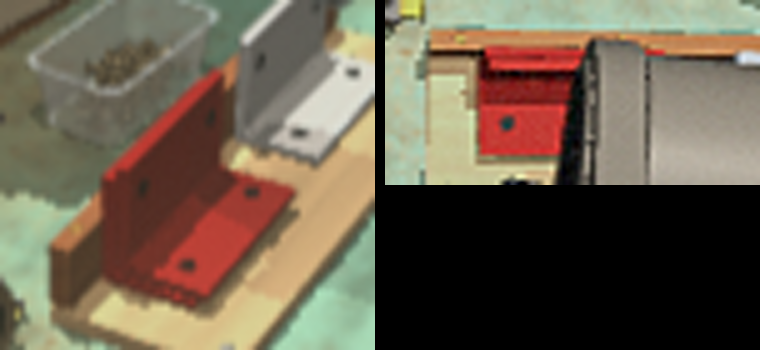

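Looks nested. For a final close check I'll return to the wrist view, offset so both ends show.

step_arm:
  motion: [-10, -10, -15, 0, 0, 8, -20, -20, -15, 0, 0, 16, -30, -30, -15, 0, 0, 24, -40, -40, -15, 0, 0, 32, -50, -50, -15, 0, 0, 40, -60, -60, -15, 0, 0, 48, -65, -70, -15, 0, 0, 56, -65, -80, -15, 0, 0, 64, -65, -90, -15, 0, 0, 72, -65, -100, -15, 0, 0, 80, -65, -100, -15, 0, 0, 90, -65, -100, -15, 0, 0, 90]

```text
t: 13.15
tcp_pos: [0.4986, -0.2423, 0.2199]
tcp_rot: [0.681, 0.732, -0.0, -0.001]
contact_force: [0.5, 0.3, -0.9]
finger_gap: 0.0315
grip_force: 0.0
```

step_arm:
  motion: [0, 0, 0, 0, 0, 0, 0, 0, 0, 0, 0, 0, 0, 0, 0, 0, 0, 0]
  jaw: 0.5

```text
t: 13.4
tcp_pos: [0.4991, -0.2416, 0.221]
tcp_rot: [0.677, 0.736, -0.0, -0.001]
contact_force: [0.2, -0.6, -0.8]
finger_gap: 0.0214
grip_force: 0.0
```

Run:
```python
from h import *
m=snap("wrist","w5.png",None,1); s=state(); print(s['tcp_pos'])
T=R.from_euler('z',.008).as_matrix(); f=lambda l,o:proj(m,[T@np.array(l)/1000+o])[0]
O=np.array([.546,-.1415,.014]); O2=O+[-.008,0,.008]
c=f((-30,0,40),O); x0,y0=int(max(0,min(c[0]-90,512-200))),int(max(0,min(c[1]-75,384-150)))
print(x0,y0)
for l in [(0,60,75),(0,-60,75),(-8,60,75),(-8,-60,75),(-60,60,8),(-60,-60,8)]: print(l,((f(l,O)-[x0,y0])*4).round(0),((f(l,O2)-[x0,y0])*4).round(0))
im=cv2.imread("pics/raw_w5.png")[y0:y0+150,x0:x0+200]
cv2.imwrite("pics/w5c.png",cv2.resize(im,None,fx=4,fy=4,interpolation=cv2.INTER_CUBIC))
```

```text
[ 0.49912792 -0.24174838  0.22119726]
194 0
(0, 60, 75) [551. -19.] [519. -37.]
(0, -60, 75) [485. 571.] [454. 572.]
(-8, 60, 75) [511. -23.] [479. -41.]
(-8, -60, 75) [449. 568.] [417. 569.]
(-60, 60, 8) [254.  46.] [221.  34.]
(-60, -60, 8) [221. 523.] [190. 523.]
```

View pics/w5c.png

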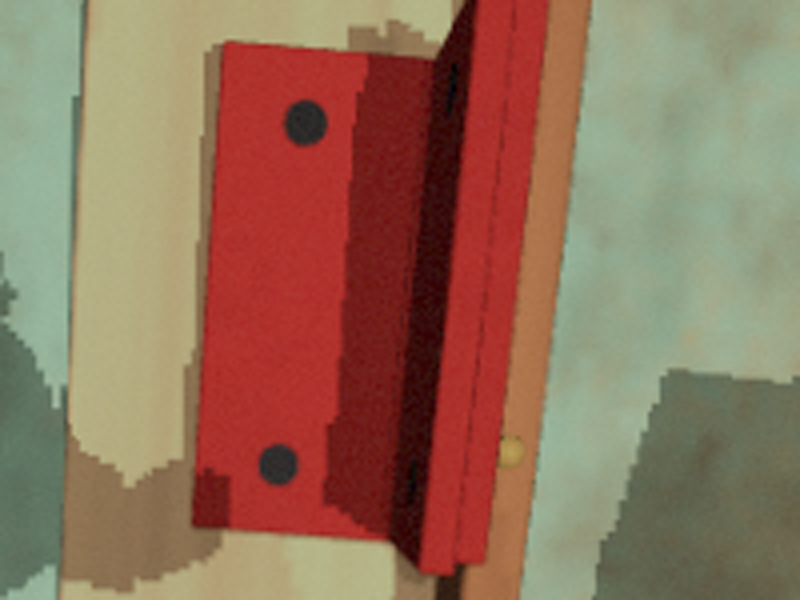

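The two tall legs touch along a thin line, running from (515,0) to (458,573) in the crop. The ends at (422,573) and (487,563) are level to about 2 mm, and the foot corners match the nested prediction. Handing in.

```bash
python3 -c "
from h import *
print(ticket.hand_in())"
```

```text
the job is handed in; nothing more can be done
None
```

The loose red angle is nested in the red rack angle: tall legs touching, ends level to about 2 mm by the last wrist-camera view, and the rack angle still against the fence; I handed the job in after about 13 s of robot time, and the hand-in gave no verdict.

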